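# Tip a carton of hooks flat onto the pad and push it up to the stop

## Task

The carton of hooks stands on end on the silicone pad, at the end away from the pad's raised stop lip. Push it high up on its window side so that it topples towards the lip and lands flat on the pad with the window facing up; then push the lying carton along the pad until its end sits squared up against the lip, and leave it there, wholly on the pad. Only push with the fingers, never grasp or lift it, and leave the try square, the clear box, the cup hook and the mallet where they are.

Things in the scene. Friction and masses are not known exactly. Their poses are not given: they have to be found in the camera images.
- pad: Flat silicone pad fixed to the table, 240 mm long (its x), 140 mm wide (its y), 5 mm thick, at any yaw up to 2 rad either way. Origin: centre of its underside, on the table; z up. Across its +x end runs a raised stop lip, 12 mm thick, its top 14 mm above the table, its inner face at x = +108 mm. The carton starts on the -x end.
- pad_stop (a point): Middle of the foot of the lip's inner face, level with the pad's upper face: 108 mm along the pad's +x from its origin and 5 mm above the table.
- carton: Closed, rigid cardboard carton, 140 to 280 g, 36 mm deep (its x), 80 mm wide (y), 130 mm tall (z), loose, standing on the pad. Origin: centre of its underside. Its broad -x face has a window (grey, three small hooks showing); its plain +x face looks towards the lip, within 0.08 rad. It tips over by itself once leaned 16 degrees. Lying window up, its x points down and its z towards the lip.
- carton_centre (a point): Middle of the carton's volume, 65 mm from its underside along its z: 70 mm above the table when standing, 23 mm when lying flat on the pad (upper face then at 41 mm).
- carton_top (a point): Middle of the carton's top end (80 by 36 mm), 130 mm from its underside along its z: the end that must meet the lip. After a clean fall towards the lip it lies roughly 35 to 55 mm short of it.
- try_square: Bystander, loose: try square lying flat beside the pad (on its +y side), wooden stock 20 by 100 by 14 mm, steel blade 150 by 32 by 3 mm. Origin on the table, near its middle; x along the blade, stock at x = -70 mm.
- clear_box: Bystander, loose: open clear plastic box, 100 (x) by 70 (y) by 50 mm high, beside the pad on its -y side. Origin: centre of its underside.
- cup_hook: Bystander, loose: small metal cup hook standing on a round base 28 mm across, 48 mm high, beside the pad on its -y side. Origin: centre of its base's underside.
- mallet: Bystander, loose: rubber mallet lying on the table at the robot's left, head 60 mm across and 90 mm long (its y), handle 240 mm along its -x. Origin on the table under the head's middle.
Not all that is in view belongs to the job. Of the things that look like the carton, the middle-sized one is meant.

How it is judged:
On the way:
1. the carton has toppled and lies flat on the pad, window up, still short of the lip (angle between carton's own x axis and vertical above 3.05 rad and x of carton_centre in the frame of pad above -0.06 m and y of carton_centre in the frame of pad between -0.03 and 0.03 m and height (world z) of carton_centre below 0.03 m and x of carton_top in the frame of pad below 0.1 m), for 0.1 s.
At the end, for the whole second after the job is handed in: The carton lies at rest flat on the pad (within 5 degrees), window up, wholly within the pad's width (its middle within 30 mm of the pad's long centre line), its top end within 7 mm of the lip's inner face and square to it within 5 degrees (angle between carton's own x axis and vertical above 3.05 rad and x of carton_centre in the frame of pad above -0.06 m and y of carton_centre in the frame of pad between -0.03 and 0.03 m and height (world z) of carton_centre below 0.03 m and x of carton_top in the frame of pad between 0.101 and 0.112 m and angle between the z axis of carton and the x axis of pad, either way round below 0.09 rad and linear speed of carton below 0.01 m/s); the robot touches nothing.
It fails at once if the carton is lifted or carried (height (world z) of carton_centre above 0.095 m or (angle between carton's own z axis and vertical above 1.3 rad and height (world z) of carton_centre above 0.06 m)).
It fails at once if the try square is moved by more than 15 mm (distance of try_square from where it was at the start of the episode above 0.015 m).
It fails at once if the clear box is moved by more than 15 mm (distance of clear_box from where it was at the start of the episode above 0.015 m).
It fails at once if the cup hook is moved by more than 15 mm (distance of cup_hook from where it was at the start of the episode above 0.015 m).
It fails at once if the mallet is moved by more than 15 mm (distance of mallet from where it was at the start of the episode above 0.015 m).
It also fails if it takes over 35 s, if anything falls off the work surface, if the arm or the gripper's body presses on something with over 40 N, if the wrist force passes 120 N, or if a joint passes its speed limit or range.

## Robot

A 6-joint arm with a two-finger parallel gripper is mounted at the origin on the work surface. World frame = base frame: x ahead of the robot, y to its left, z up, the work surface at z = 0. Lengths are in m, angles in rad, forces in N, time in s.
With the tool pointing down it reaches from about 0.3 to 0.95 m from the base axis. Payload 3.1 kg.
Tool frame: the origin (TCP) lies midway between the tips of the shut fingers; the grasp point (between the pads) lies 19 mm behind it; z points along the fingers, y is the direction in which the jaws open and shut (so a half turn about z gives the same grasp; the last joint's range is limited). The gripper opens to 85 mm and grips with 20 to 120 N. Pads are 22 mm wide; open, the fingers measure 114 mm over their backs; the gripper's body (76 mm by 85 mm) begins 54 mm behind the grasp point. The pads swing forward as they close: fully open they stand 13 mm farther back than shut.
Start: joints at [1.212, 0.308, 1.634, -0, 1.2, -0.07], TCP at [0.178, 0.599, 0.231] pointing down, gripper open.
Joint ranges: [-3.06, 3.06], [-0.79, 1.96], [0.05, 2.63], [-1.19, 4.34], [0.05, 2.64], [-2.94, 2.94]. Speed limits (rad/s): [2.79, 2.79, 3.14, 3.14, 3.14, 3.14].

## Interface

Orientations are given as a rotation vector (axis times angle).
In Python, from rig import read_state, get_image, calibration, sign_off, masks_of, spot_point gives the robot as it stands.
- The arm moves only by the shell command python3 -m handwheel 'ROWS'. ROWS is JSON, a list of rows, each a list of 3 entries, a list of its own where there are three numbers: the shift along the tool's x, y, z in cm, then the turn, a rotation vector about the tool's x, y, z in rad, then the finger opening in cm, from 0 to 8.54. In form: [[[dx, dy, dz], [ax, ay, az], fingers], ...]. A call has exactly 8 rows; each row shifts and turns the commanded pose from where the row before left it, along the tool's axes as they then stand; what a row does not reach is not made up. A row lasts 1/10 s, in which the tool goes at most 50 mm and 8.59 degrees, less where a joint would pass 70% of its speed; a pose out of reach is approached as far as the arm can. A call is refused whole if a number of a shift passes 5 or a number of a turn 0.15, either way. A call with a gripper value outside its range is refused whole. The fingers move at their own pace and stop on an object; the grip force is fixed at half the most. Time passes only in rows, so rows that do not move let the fingers close, or fill a call up. It gives the time, the measured TCP pose, the force and the opening at its end, in the units of the state.
- read_state(): the state, without advancing time (a new reading comes with each control period).
- get_image(name): name is "side" or "top"; returns (picture, depth): 480x640x3 uint8, blue, green, red; 480x640 float32, m along the optical axis (not along the pixel's ray), 0 where there is no reading.
- calibration(name): a dict with "mtx" (3x3 intrinsics, pixels), "k1" (the pictures are not rectified: a ray, as slopes to the right and down, at radius r is drawn at 1 + k1 r^2 times it, then the intrinsics apply), "rvec" (rotation vector, rad) and "tvec" (3), from world to camera coordinates, as OpenCV has them. Camera axes: x right, y down, z forward; pixel columns grow to the right and rows downward; lengths in m; the calibration is good to about 2 mm. A picture is of the moment at which its call begins. calibration takes no time and is no camera call.
- sign_off(): hands the job in, once; it reports no verdict.
Trained networks look in the newest picture that a camera, given by its name, has taken for a name from the list of things; names that differ only in an ending like _2 or _b are one class to them, and where a whole thing is asked for, a point or a joint stands for the part that bears it (a point fixed in the world has none). Each returns a list of dicts, best first, with "conf" (0 to 1); they miss things now and then, are a little off and sometimes report something else, mostly with a low value. They report only what shows in the picture. A call takes as long as a camera call. They do not tell look-alikes from the thing itself.
- masks_of(camera, query): "pixels" (480x640 bool, what is visible of it).
- spot_point(camera, query): "at" ([x, y, z] in m, in world coordinates, good to about 4 mm: a listed point, or the origin of a listed thing).
The state is a dict: "t": time; "joint_positions": joint angles; "joint_velocities": joint speeds; "effort": joint torques, N m; "tool_pos": TCP position; "ee_rot": TCP orientation; "force": force on the tool from outside, world axes, zero at the start; "ft_torque": the same for the moment, N m; "width": finger opening in m.
Only numpy, scipy, OpenCV 4.12 (cv2) and the standard library are available. Lean on these libraries where they do the work, as an engineer would, in place of code of your own. Each camera call takes 0.05 s, during which the arm holds its last target.

## Working session

There is one attempt and no reset: what is moved stays moved. The work goes in short steps, Python scripts to look and compute and a shell command to move; the robot and the scene stay as the last step left them, time stands still between calls to the robot, and variables do not carry over. Pictures are saved under pics/ and viewed, and the job is handed in when it is done.

```bash
mkdir -p pics; ls
python3 - <<'E'
from rig import *
import cv2
for n in ("side","top"):
    im,d=get_image(n); cv2.imwrite(f"pics/{n}0.png",im)
s=read_state(); print(s)
for n in ("side","top"): print(n,calibration(n))
E
```

```text
pics
{'t': 0.1, 'joint_positions': array([ 1.21227626e+00,  3.08947706e-01,  1.63510358e+00,  8.01609495e-06,
        1.19968155e+00, -6.97161896e-02]), 'joint_velocities': array([ 0.00018228, -0.00093202, -0.00291261, -0.00123364,  0.0014458 ,
        0.00010302]), 'effort': array([-8.17900545e-04, -4.16409016e+01, -2.77643448e+01, -1.53184887e-04,
        3.98117438e-03,  7.44495111e-06]), 'tool_pos': array([0.17776811, 0.59838753, 0.23012225]), 'ee_rot': array([-0.45201492, -3.10843581,  0.00328205]), 'force': array([ 0.22574676, -0.90599994,  0.4278255 ]), 'ft_torque': array([ 0.03059494,  0.00280558, -0.06258356]), 'width': 0.08528313515528627}
side {'mtx': array([[607.21593829,   0.        , 322.36004259],
       [  0.        , 607.21593829, 238.70486425],
       [  0.        ,   0.        ,   1.        ]]), 'k1': -0.12366596087648617, 'rvec': array([ 2.25045931, -0.54128828,  0.26092222]), 'tvec': array([-0.42854799,  0.2840969 ,  1.03132034])}
top {'mtx': array([[480.22695383,   0.        , 329.10154693],
       [  0.        , 480.22695383, 245.84323608],
       [  0.        ,   0.        ,   1.        ]]), 'k1': -0.11422570778104561, 'rvec': array([ 2.1299483 , -2.08159995,  0.22854974]), 'tvec': array([0.1000005 , 0.52596614, 1.14953747])}
```

View pics/side0.png

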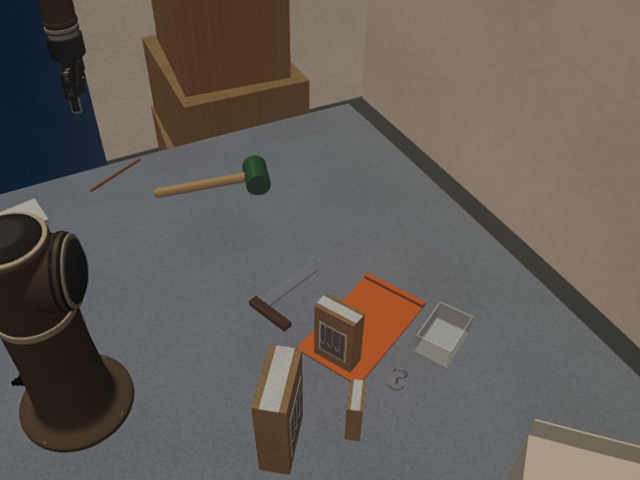

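View pics/top0.png

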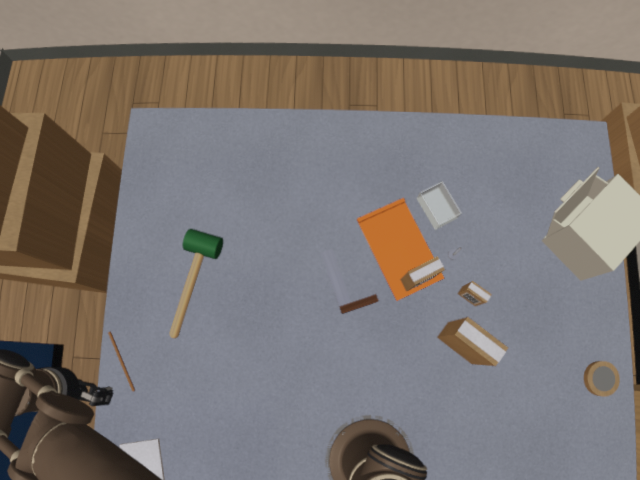

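Three things look like the carton: one on the pad (side 338,335; top 425,272), a small one (side 355,410; top 475,293) and a big one (side 280,410; top 473,342). The one on the pad is the middle-sized one, so I'll use it. Next I'll measure it and check a close crop.

```bash
cat > h.py <<'E'
import numpy as np, cv2
from rig import *
from scipy.spatial.transform import Rotation as R
def cal(n):
    c=calibration(n); return c['mtx'],c['k1'],cv2.Rodrigues(c['rvec'])[0],c['tvec']
def ray(n,uv):
    K,k1,Rm,t=cal(n)
    uv=np.atleast_2d(np.asarray(uv,float))
    p=cv2.undistortPointsIter(uv.reshape(-1,1,2),K,np.array([k1,0,0,0,0.]),None,None,(3,50,1e-10)).reshape(-1,2)
    return np.c_[p,np.ones(len(p))],Rm,t
def at_z(n,uv,z):
    r,Rm,t=ray(n,uv); o=-Rm.T@t; d=r@Rm
    return o+d*((z-o[2])/d[:,2])[:,None]
def cloud(n,depth,mask):
    v,u=np.nonzero(mask&(depth>0)); r,Rm,t=ray(n,np.c_[u,v])
    return (r*depth[v,u][:,None]-t)@Rm
def proj(n,P):
    K,k1,Rm,t=cal(n); c=calibration(n)
    return cv2.projectPoints(np.atleast_2d(P).astype(float),c['rvec'],c['tvec'],K,np.array([k1,0,0,0,0.]))[0].reshape(-1,2)
E
python3 - <<'E'
from h import *
np.set_printoptions(precision=4,suppress=True)
im,d=get_image("top"); si,sd=get_image("side")
hsv=cv2.cvtColor(im,cv2.COLOR_BGR2HSV)
def pad(n,im,d):
    hsv=cv2.cvtColor(im,cv2.COLOR_BGR2HSV)
    m=(hsv[...,1]>200)&(hsv[...,0]<14)&(hsv[...,2]>110)
    nb,l,st,_=cv2.connectedComponentsWithStats(m.astype(np.uint8)); k=1+np.argmax(st[1:,4]); m=l==k
    P=cloud(n,d,m); print(n,"pad px",m.sum(),"z med",np.median(P[:,2]))
    hull=cv2.convexHull((P[:,:2]*1000).astype(np.float32)); print(cv2.minAreaRect(hull))
    return m
pad("top",im,d); pad("side",si,sd)
for c in ("top","side"):
    for q in ("pad","pad_stop","carton","carton_centre","carton_top","try_square","clear_box","cup_hook","mallet"):
        print(c,q,[(np.round(x["at"],3),round(x["conf"],2)) for x in spot_point(c,q)][:4])
for n,i,(u,v) in (("side",si,(338,335)),("top",im,(425,272))):
    cv2.imwrite(f"pics/crop_{n}.png",cv2.resize(i[v-60:v+60,u-80:u+80],None,fx=4,fy=4,interpolation=cv2.INTER_CUBIC))
print(read_state()['t'])
E
```

```text
top pad px 1 z med 0.010620463820816679
((617.565673828125, 0.29210329055786133), (0.0, 0.0), 0.0)
side pad px 4 z med 0.0038398382859227793
((527.5421142578125, -88.55805206298828), (8.197376251220703, 2.1542489528656006), 87.48562622070312)
top pad [(array([ 0.535, -0.075,  0.001]), 0.86)]
top pad_stop [(array([ 0.633, -0.024,  0.005]), 0.88)]
top carton [(array([ 0.454, -0.119,  0.005]), 0.91), (array([ 0.288, -0.226, -0.001]), 0.71), (array([0.527, 0.441, 0.002]), 0.68), (array([ 0.406, -0.252, -0.   ]), 0.58)]
top carton_centre [(array([ 0.295, -0.229,  0.09 ]), 0.89), (array([ 0.412, -0.257,  0.045]), 0.76), (array([ 0.457, -0.12 ,  0.071]), 0.7)]
top carton_top [(array([ 0.286, -0.227,  0.178]), 0.94), (array([ 0.457, -0.121,  0.069]), 0.68), (array([ 0.452, -0.114,  0.135]), 0.6), (array([ 0.41 , -0.257,  0.089]), 0.59)]
top try_square [(array([0.447, 0.057, 0.001]), 0.85)]
top clear_box [(array([ 0.654, -0.179, -0.002]), 0.71)]
top cup_hook [(array([ 0.52 , -0.217, -0.001]), 0.47), (array([ 0.654, -0.176,  0.002]), 0.39)]
top mallet [(array([0.523, 0.441, 0.001]), 0.88)]
sid
[... 204 characters left out ...]
y([ 0.408, -0.253,  0.001]), 0.8), (array([ 0.456, -0.114,  0.002]), 0.65), (array([ 0.29 , -0.226,  0.004]), 0.6)]
side carton_centre [(array([ 0.413, -0.254,  0.046]), 0.9), (array([ 0.294, -0.225,  0.09 ]), 0.74), (array([ 0.455, -0.118,  0.073]), 0.6), (array([ 0.531, -0.074, -0.002]), 0.3)]
side carton_top [(array([ 0.412, -0.253,  0.092]), 0.95), (array([ 0.453, -0.119,  0.13 ]), 0.79), (array([ 0.287, -0.227,  0.183]), 0.79)]
side try_square [(array([0.452, 0.059, 0.001]), 0.76), (array([ 0.531, -0.073, -0.001]), 0.34)]
side clear_box [(array([ 0.644, -0.178,  0.   ]), 0.66)]
side cup_hook [(array([ 0.519, -0.214,  0.001]), 0.54)]
side mallet [(array([0.53 , 0.437, 0.001]), 0.88)]
1.1
```

Run:
```python
import cv2,numpy as np
a=cv2.imread("pics/crop_side.png");b=cv2.imread("pics/crop_top.png")
cv2.imwrite("pics/crops.png",cv2.resize(np.vstack([a,b]),None,fx=.6,fy=.6))
```

```text
(no output)
```

View pics/crops.png

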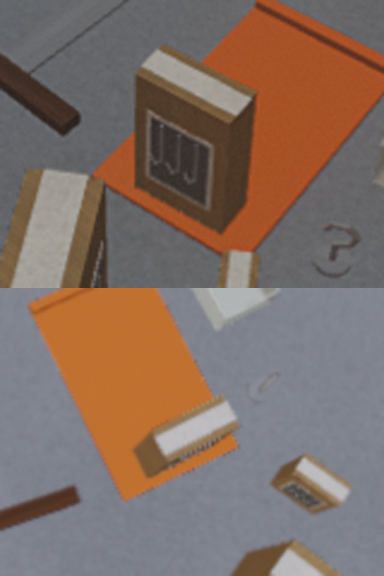

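The crop shows the window with its three hooks facing away from the lip on the on-pad carton, so the choice holds. Next I need a precise pad yaw and carton pose.

```bash
cat >> h.py <<'E'
def fitpad(n,im,d):
    hsv=cv2.cvtColor(im,cv2.COLOR_BGR2HSV)
    m=(hsv[...,1]>185)&(hsv[...,0]<18)&(hsv[...,2]>140)
    nb,l,st,_=cv2.connectedComponentsWithStats(m.astype(np.uint8)); k=1+np.argmax(st[1:,4]); m=l==k
    v,u=np.nonzero(m); P=at_z(n,np.c_[u,v],0.005)
    hull=cv2.convexHull((P[:,:2]*1000).astype(np.float32)); return m,cv2.minAreaRect(hull)
E
python3 - <<'E'
from h import *
np.set_printoptions(precision=4,suppress=True)
ims={n:get_image(n) for n in ("top","side")}
print(ims["top"][0][250,390],ims["side"][0][310,390])
for n in ims:
    im,d=ims[n]; m,r=fitpad(n,im,d); print(n,m.sum(),r)
    P=cloud(n,d,m); print(np.median(P[:,2]))
    P=cloud(n,d,(d>0)); 
    s=(np.hypot(P[:,0]-.454,P[:,1]+.117)<.09)&(P[:,2]>.125)&(P[:,2]<.15)
    Q=P[s]; print("topface",len(Q),np.median(Q[:,2]),cv2.minAreaRect((Q[:,:2]*1000).astype(np.float32)))
    w,v=np.linalg.eigh(np.cov(Q[:,:2].T)); print(Q.mean(0),np.arctan2(v[1,1],v[0,1]))
E
```

```text
[ 48 114 192] [ 37  81 168]
top 3685 ((533.7350463867188, -73.575927734375), (235.67530822753906, 134.38583374023438), 26.007793426513672)
0.005578238236322301
topface 542 0.13536449996625333 ((453.9528503417969, -115.65570831298828), (35.784339904785156, 82.03591918945312), 27.282976150512695)
[ 0.4536 -0.1151  0.1354] 2.0506132487624207
side 3954 ((526.25, -77.42649841308594), (227.5975341796875, 137.58729553222656), 26.27751922607422)
0.004317070034394934
topface 941 0.13435050923985278 ((451.44879150390625, -116.78726959228516), (38.7430419921875, 83.35031127929688), 28.172574996948242)
[ 0.4505 -0.1199  0.1337] 2.0627183801715505
```

```bash
python3 -m handwheel '[[[-2.65,-4.04,0],[0,0,0],3],[[-2.65,-4.04,0],[0,0,0],3],[[-2.65,-4.04,0],[0,0,0],3],[[-2.65,-4.04,0],[0,0,0],3],[[-2.65,-4.04,0],[0,0,0],3],[[-2.65,-4.04,0],[0,0,0],3],[[-2.65,-4.04,0],[0,0,0],3],[[-2.65,-4.04,0],[0,0,0],3]]'
```

```text
t: 2.0
tool_pos: [0.2895, 0.2273, 0.2316]
ee_rot: [0.45, 3.108, 0.001]
force: [1.5, -0.4, 0.5]
width: 0.0301
```

```bash
python3 -m handwheel '[[[-2.65,-4.04,0],[0,0,0],3],[[-2.65,-4.04,0],[0,0,0],3],[[-2.65,-4.04,0],[0,0,0],3],[[-2.65,-4.04,0],[0,0,0],3],[[-2.65,-4.04,0],[0,0,0],3],[[-2.65,-4.04,0],[0,0,0],3],[[-2.65,-4.04,0],[0,0,0],3],[[-2.65,-4.04,0],[0,0,0],3]]'; python3 -m handwheel '[[[0,0,0],[0,0,-0.149],3],[[0,0,0],[0,0,-0.149],3],[[0,0,0],[0,0,-0.149],3],[[0,0,0],[0,0,-0.149],3],[[0,0,0],[0,0,-0.149],3],[[0,0,0],[0,0,0],3],[[0,0,0],[0,0,0],3],[[0,0,0],[0,0,0],3]]'
python3 - <<'E'
from h import *
s=read_state(); M=R.from_rotvec(s['ee_rot']).as_matrix(); print(s['joint_positions'].round(3)); print(M.round(3), np.degrees(np.arctan2(M[1,0],M[0,0])))
im,d=get_image("side"); cv2.imwrite("pics/s1.png",im)
for x in (-.15,-.09): print(x, ((np.array([.533,-.074,0])+R.from_euler('z',.456).apply([x,-.003,0])-s['tool_pos'])@M*100).round(2))
E
```

```text
t: 2.8
tool_pos: [0.4007, -0.1435, 0.2317]
ee_rot: [0.453, 3.107, -0.0]
force: [0.1, 0.4, 0.6]
width: 0.0297
t: 3.6
tool_pos: [0.4004, -0.1413, 0.2314]
ee_rot: [-0.707, 3.061, -0.0]
force: [-0.8, 0.0, 1.0]
width: 0.0301
[-0.442 -0.093  2.079 -0.     1.156 -2.467]
[[-0.899 -0.439  0.   ]
 [-0.439  0.899 -0.   ]
 [-0.    -0.    -1.   ]] -153.9770642076633
-0.15 [ 0.14 -0.1  23.14]
-0.09 [-5.86 -0.08 23.14]
```

View pics/s1.png

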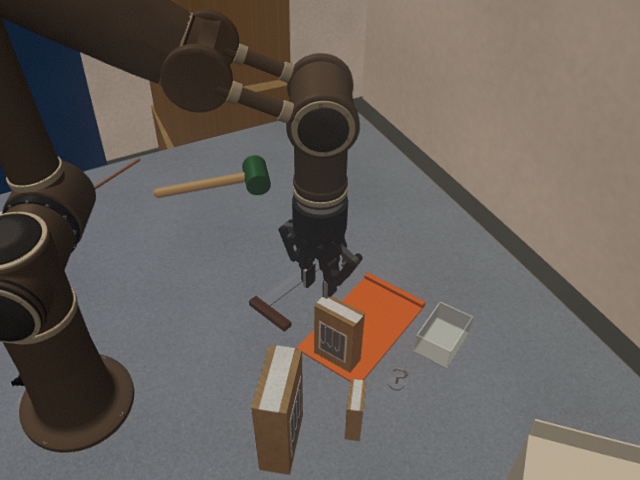

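Side view: the fingers hover behind and above the carton (tips near 305–330, 290; carton top near 340,310), lined up with it. Next I'll descend behind it to z≈0.107.

```bash
python3 -m handwheel '[[[0.15,-0.1,3.1],[0,0,0],3],[[0,0,3.1],[0,0,0],3],[[0,0,3.1],[0,0,0],3],[[0,0,3.1],[0,0,0],3],[[0,0,0],[0,0,0],3],[[0,0,0],[0,0,0],3],[[-0.5,0,0],[0,0,0],3],[[-0.5,0,0],[0,0,0],3]]'
python3 - <<'E'
from h import *
for n in ("side","top"):
    im,d=get_image(n); u,v=(340,300) if n=="side" else (420,270)
    cv2.imwrite(f"pics/b_{n}.png",cv2.resize(im[v-100:v+100,u-100:u+100],(500,500)))
a=cv2.imread("pics/b_side.png");b=cv2.imread("pics/b_top.png");cv2.imwrite("pics/b.png",cv2.resize(np.hstack([a,b]),(800,400)))
E
```

```text
t: 4.45
tool_pos: [0.4105, -0.1391, 0.1092]
ee_rot: [-0.709, 3.057, -0.004]
force: [-0.5, -0.3, 0.5]
width: 0.0302
```

View pics/b.png

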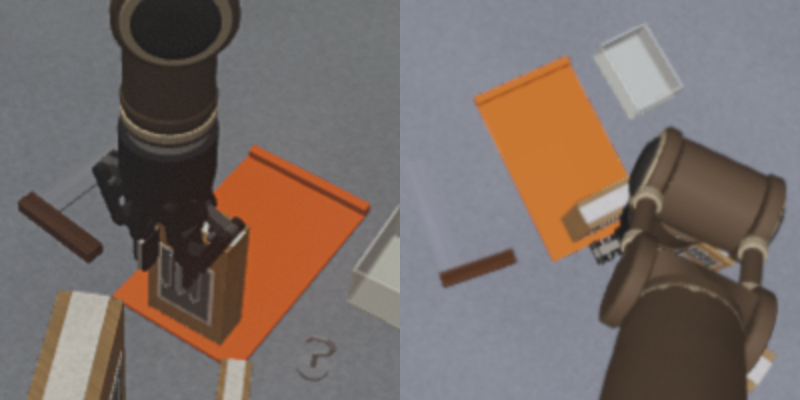

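The fingers are behind the window face (crop pixels 150–230, 250) and high on it. Now a slow push towards the lip.

```bash
python3 -m handwheel '[[[-0.7,0,0],[0,0,0],3],[[-0.7,0,0],[0,0,0],3],[[-0.7,0,0],[0,0,0],3],[[-0.7,0,0],[0,0,0],3],[[-0.7,0,0],[0,0,0],3],[[-0.6,0,0],[0,0,0],3],[[-0.6,0,0],[0,0,0],3],[[-0.5,0,0],[0,0,0],3]]'
python3 - <<'E'
from h import *
for n in ("side","top"):
    im,d=get_image(n); u,v=(340,300) if n=="side" else (420,270)
    cv2.imwrite(f"pics/b_{n}.png",cv2.resize(im[v-100:v+100,u-100:u+100],(500,500)))
a=cv2.imread("pics/b_side.png");b=cv2.imread("pics/b_top.png");cv2.imwrite("pics/c.png",cv2.resize(np.hstack([a,b]),(800,400)))
E
```

```text
t: 5.35
tool_pos: [0.4557, -0.1153, 0.1072]
ee_rot: [-0.711, 3.06, 0.0]
force: [-0.3, -0.3, 0.4]
width: 0.0301
```

View pics/c.png

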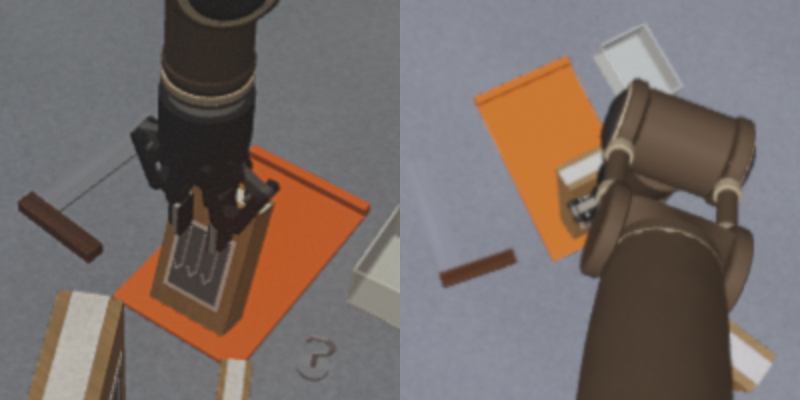

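The carton is leaning towards the lip and is nearly at its tipping point. I'll keep pushing, then hold.

```bash
python3 -m handwheel '[[[-0.6,0,0],[0,0,0],3],[[-0.6,0,0],[0,0,0],3],[[-0.4,0,0],[0,0,0],3],[[-0.3,0,0],[0,0,0],3],[[0,0,0],[0,0,0],3],[[0,0,0],[0,0,0],3],[[0,0,0],[0,0,0],3],[[0,0,0],[0,0,0],3]]'
python3 - <<'E'
from h import *
for n in ("side","top"):
    im,d=get_image(n); u,v=(340,300) if n=="side" else (420,270)
    cv2.imwrite(f"pics/b_{n}.png",cv2.resize(im[v-100:v+100,u-100:u+100],(500,500)))
a=cv2.imread("pics/b_side.png");b=cv2.imread("pics/b_top.png");cv2.imwrite("pics/d.png",cv2.resize(np.hstack([a,b]),(800,400)))
E
```

```text
t: 6.25
tool_pos: [0.472, -0.1072, 0.1073]
ee_rot: [0.71, -3.06, -0.0]
force: [-0.6, -0.9, -0.2]
width: 0.03
```

View pics/d.png

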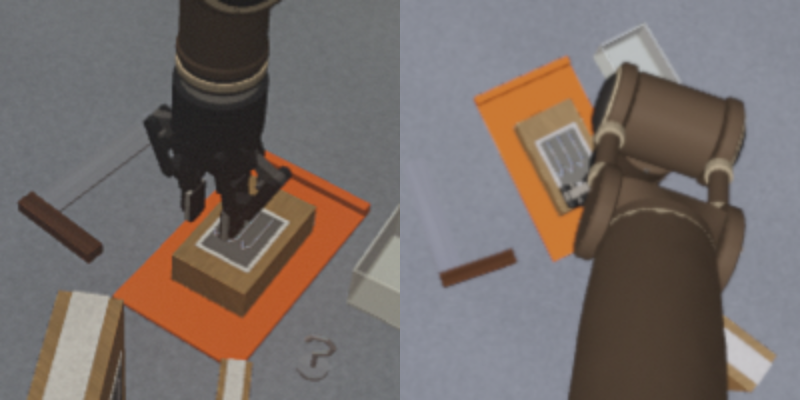

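The carton lies flat with the window up, just short of the lip. I'll back off and measure it.

```bash
python3 -m handwheel '[[[1,0,0],[0,0,0],5],[[2,0,0],[0,0,0],5],[[2,0,0],[0,0,0],5],[[1.3,0,0],[0,0,0],5],[[0,0,0],[0,0,0],5],[[0,0,0],[0,0,0],5],[[0,0,0],[0,0,0],5],[[0,0,0],[0,0,0],5]]'
cat > m.py <<'E'
from h import *
np.set_printoptions(precision=4,suppress=True)
def go(tag):
    s=read_state(); Rp=R.from_euler('z',.456).as_matrix(); o=np.array([.533,-.074,0])
    print("tcp in pad",(s['tool_pos']-o)@Rp,s['t'])
    for n in ("side","top"):
        im,d=get_image(n); P=(cloud(n,d,d>0)-o)@Rp
        s_=(abs(P[:,1])<.065)&(P[:,0]>-.12)&(P[:,0]<.13)&(abs(P[:,2]-.041)<.006)
        Q=P[s_]; 
        if len(Q)>50: print(n,len(Q),np.median(Q[:,2]),cv2.minAreaRect((Q[:,:2]*1000).astype(np.float32)), "pct x",np.percentile(Q[:,0],[1,99])," y",np.percentile(Q[:,1],[1,99]))
        for q in ("carton_centre","carton_top","pad_stop"):
            print(n,q,[(((np.array(x["at"])-o)@Rp).round(3),round(x["conf"],2)) for x in spot_point(n,q)][:4])
        u,v=(340,300) if n=="side" else (420,270)
        cv2.imwrite(f"pics/b_{n}.png",cv2.resize(im[v-100:v+100,u-100:u+100],(500,500)))
    a=cv2.imread("pics/b_side.png");b=cv2.imread("pics/b_top.png");cv2.imwrite(f"pics/{tag}.png",cv2.resize(np.hstack([a,b]),(800,400)))
import sys; go(sys.argv[1])
E
python3 m.py e
```

```text
t: 7.15
tool_pos: [0.4164, -0.1348, 0.1075]
ee_rot: [-0.711, 3.059, -0.001]
force: [-0.3, -0.4, 0.2]
width: 0.0501
tcp in pad [-0.1315 -0.0033  0.1075] 7.15
side 1593 0.04058343636617109 ((-6.695579528808594, -1.0914154052734375), (133.60963439941406, 81.96075439453125), 1.456843376159668) pct x [-0.0722  0.0577]  y [-0.0418  0.0386]
side carton_centre [(array([-0.281, -0.029,  0.09 ]), 0.66), (array([-0.187, -0.107,  0.047]), 0.64), (array([-0.004, -0.002,  0.025]), 0.6)]
side carton_top [(array([-0.192, -0.111,  0.093]), 0.86), (array([0.06 , 0.004, 0.019]), 0.84), (array([-0.286, -0.028,  0.182]), 0.69)]
side pad_stop [(array([ 0.109, -0.001,  0.003]), 0.82)]
top 1538 0.04179216415653862 ((-3.7484970092773438, -0.0643768310546875), (131.33157348632812, 82.30523681640625), 0.8481298685073853) pct x [-0.0685  0.0598]  y [-0.0395  0.0392]
top carton_centre [(array([-0.004, -0.003,  0.025]), 0.97)]
top carton_top [(array([-0.287, -0.029,  0.179]), 0.78), (array([0.057, 0.004, 0.025]), 0.64)]
top pad_stop [(array([ 0.108, -0.003,  0.004]), 0.92)]
```

View pics/e.png

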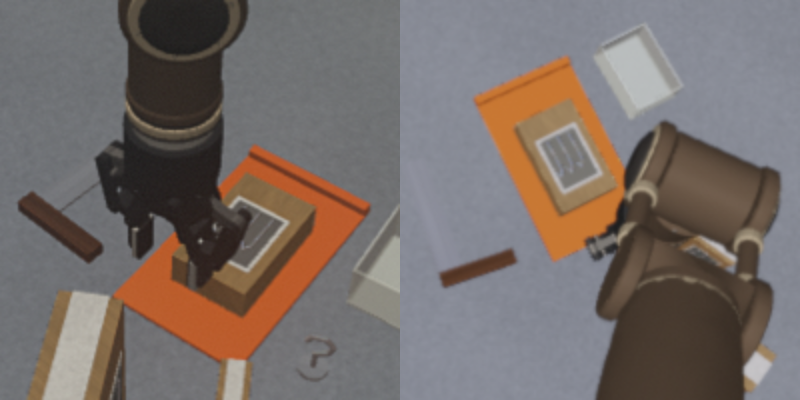

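It lies centred, about 49 mm short of the lip and about 1° off square. I'll lower the fingers behind its end and push with both.

```bash
python3 -m handwheel '[[[0,0,3],[0,0,0],5],[[0,0,3],[0,0,0],5],[[0,0,2],[0,0,0],5],[[0,0,0.9],[0,0,0],5],[[0,0,0],[0,0,0],5],[[-1,0,0],[0,0,0],5],[[-1.5,0,0],[0,0,0],5],[[-1,0,0],[0,0,0],5]]' &&  python3 -m handwheel '[[[-1,0,0],[0,0,0],5],[[-0.7,0,0],[0,0,0],5],[[-0.7,0,0],[0,0,0],5],[[-0.7,0,0],[0,0,0],5],[[-0.7,0,0],[0,0,0],5],[[-0.6,0,0],[0,0,0],5],[[-0.4,0,0],[0,0,0],5],[[0,0,0],[0,0,0],5]]'; python3 m.py f
```

```text
t: 8.35
tool_pos: [0.4503, -0.1195, 0.0197]
ee_rot: [-0.71, 3.056, -0.004]
force: [0.3, -0.0, 0.3]
width: 0.0496
t: 9.15
tool_pos: [0.491, -0.0982, 0.0183]
ee_rot: [-0.71, 3.059, -0.0]
force: [-0.2, -0.1, -0.5]
width: 0.0504
tcp in pad [-0.0483 -0.0032  0.0183] 9.15
side 975 0.04054232979384717 ((16.12649154663086, -3.575103759765625), (156.39122009277344, 78.9282455444336), 0.034221965819597244) pct x [-0.0608  0.0916]  y [-0.0422  0.0325]
side carton_centre [(array([-0.184, -0.109,  0.045]), 0.86), (array([ 0.03 , -0.004,  0.024]), 0.84), (array([-0.283, -0.03 ,  0.091]), 0.65)]
side carton_top [(array([ 0.097, -0.   ,  0.019]), 0.89), (array([-0.286, -0.028,  0.183]), 0.81), (array([-0.187, -0.108,  0.09 ]), 0.63)]
side pad_stop []
top 1025 0.04191513203792638 ((19.808677673339844, -0.39690399169921875), (79.30393981933594, 151.50482177734375), 88.31062316894531) pct x [-0.0265  0.0934]  y [-0.0388  0.0381]
top carton_centre [(array([ 0.031, -0.006,  0.022]), 0.74), (array([-0.194, -0.107,  0.048]), 0.51)]
top carton_top [(array([0.095, 0.001, 0.024]), 0.86), (array([-0.286, -0.031,  0.175]), 0.75), (array([-0.188, -0.11 ,  0.091]), 0.7)]
top pad_stop [(array([ 0.111, -0.002,  0.004]), 0.93)]
```

View pics/f.png

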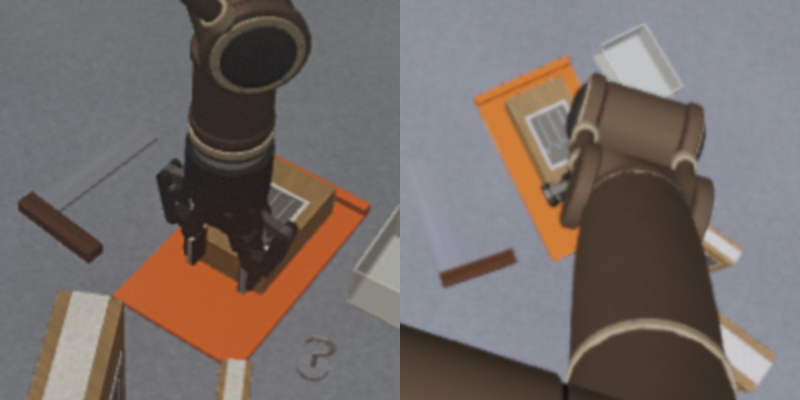

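The leading end is at about 0.095 m, with about 13 mm to go. I'll close the gap slowly and watch the force.

```bash
python3 -m handwheel '[[[-0.2,0,0],[0,0,0],5],[[-0.2,0,0],[0,0,0],5],[[-0.2,0,0],[0,0,0],5],[[-0.2,0,0],[0,0,0],5],[[-0.1,0,0],[0,0,0],5],[[-0.1,0,0],[0,0,0],5],[[-0.1,0,0],[0,0,0],5],[[0,0,0],[0,0,0],5]]'; python3 m.py g | grep -v "\[(array(\[-0"
```

```text
t: 10.35
tool_pos: [0.5002, -0.0934, 0.0183]
ee_rot: [-0.71, 3.06, -0.0]
force: [-2.0, -0.3, -0.1]
width: 0.0499
tcp in pad [-0.0379 -0.003   0.0183] 10.35
side 966 0.04051453362568035 ((26.273345947265625, -3.114757537841797), (79.46961212158203, 155.11941528320312), 89.89392852783203) pct x [-0.0502  0.1016]  y [-0.0423  0.0316]
side carton_centre [(array([ 0.04 , -0.004,  0.026]), 0.97), (array([-0.285, -0.03 ,  0.094]), 0.81), (array([-0.186, -0.108,  0.046]), 0.64)]
side pad_stop []
top 967 0.041923698455857916 ((42.595191955566406, -1.3133201599121094), (79.50341033935547, 126.20222473144531), 88.72947692871094) pct x [-0.0149  0.1034]  y [-0.0387  0.0374]
top pad_stop [(array([0.111, 0.001, 0.001]), 0.56)]
```

```bash
python3 -m handwheel '[[[-0.1,0,0],[0,0,0],5],[[0,0,0],[0,0,0],5],[[-0.1,0,0],[0,0,0],5],[[0,0,0],[0,0,0],5],[[-0.1,0,0],[0,0,0],5],[[0,0,0],[0,0,0],5],[[0,0,0],[0,0,0],5],[[0,0,0],[0,0,0],5]]'; python3 m.py g2 | grep -v "\[(array(\[-0"
```

```text
t: 11.55
tool_pos: [0.5028, -0.0921, 0.0182]
ee_rot: [-0.71, 3.06, 0.0]
force: [-0.1, -0.0, -0.2]
width: 0.0499
tcp in pad [-0.0351 -0.0029  0.0182] 11.55
side 965 0.04067460503795911 ((27.9483642578125, -3.5958251953125), (78.88902282714844, 156.71600341796875), 89.57525634765625) pct x [-0.0473  0.1043]  y [-0.0423  0.033 ]
side pad_stop [(array([ 0.055, -0.141, -0.   ]), 0.49)]
top 970 0.04179356663302694 ((33.99845886230469, -0.3996429443359375), (78.57818603515625, 150.17416381835938), 88.94038391113281) pct x [-0.0127  0.1063]  y [-0.0382  0.0375]
top pad_stop [(array([ 0.11 , -0.003,  0.003]), 0.95)]
```

View pics/g2.png

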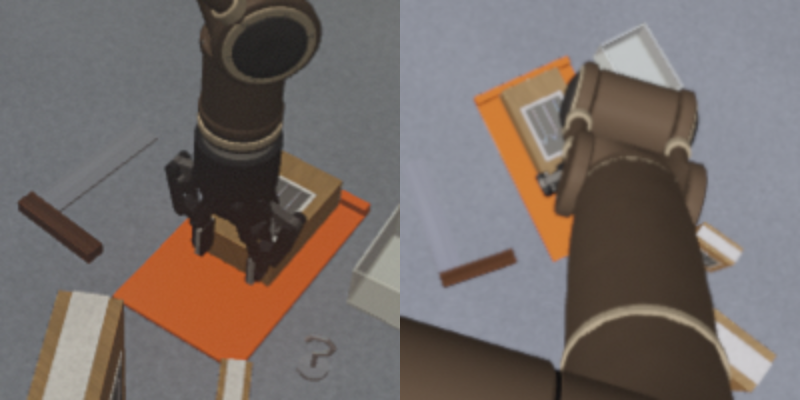

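No contact force yet. I'll push a few more millimetres in small steps.

```bash
python3 -m handwheel '[[[-0.1,0,0],[0,0,0],5],[[0,0,0],[0,0,0],5],[[-0.1,0,0],[0,0,0],5],[[0,0,0],[0,0,0],5],[[-0.05,0,0],[0,0,0],5],[[0,0,0],[0,0,0],5],[[0,0,0],[0,0,0],5],[[0,0,0],[0,0,0],5]]'; python3 m.py g3 | grep -v "\[(array(\[-0"
```

```text
t: 12.75
tool_pos: [0.5048, -0.0911, 0.0183]
ee_rot: [0.71, -3.06, -0.0]
force: [-1.3, -1.8, 0.9]
width: 0.0497
tcp in pad [-0.0328 -0.0029  0.0183] 12.75
side 943 0.04066859039457212 ((30.567710876464844, -3.1141891479492188), (79.15084075927734, 155.12144470214844), 89.75347137451172) pct x [-0.0447  0.1064]  y [-0.0421  0.0317]
side carton_top [(array([ 0.111, -0.001,  0.018]), 0.83), (array([-0.286, -0.028,  0.182]), 0.78), (array([-0.187, -0.108,  0.091]), 0.75)]
side pad_stop []
top 964 0.04175374818499049 ((47.73204803466797, -0.7660446166992188), (78.19485473632812, 126.01636505126953), 88.58512878417969) pct x [-0.0091  0.1086]  y [-0.0384  0.0376]
top carton_top [(array([ 0.11 , -0.   ,  0.023]), 0.71), (array([-0.291, -0.029,  0.178]), 0.65), (array([-0.19 , -0.114,  0.089]), 0.62)]
top pad_stop [(array([ 0.111, -0.002,  0.005]), 0.92)]
```

```bash
python3 -m handwheel '[[[-0.1,0,0],[0,0,0],5],[[0,0,0],[0,0,0],5],[[0,0,0],[0,0,0],5],[[0,0,0],[0,0,0],5],[[0,0,0],[0,0,0],5],[[0,0,0],[0,0,0],5],[[0,0,0],[0,0,0],5],[[0,0,0],[0,0,0],5]]';python3 -m handwheel '[[[-0.1,0,0],[0,0,0],5],[[0,0,0],[0,0,0],5],[[0,0,0],[0,0,0],5],[[0,0,0],[0,0,0],5],[[0,0,0],[0,0,0],5],[[0,0,0],[0,0,0],5],[[0,0,0],[0,0,0],5],[[0,0,0],[0,0,0],5]]'
```

```text
t: 13.95
tool_pos: [0.5048, -0.0911, 0.0183]
ee_rot: [0.71, -3.058, 0.0]
force: [-4.4, -3.6, 4.3]
width: 0.0503
t: 14.75
tool_pos: [0.5048, -0.091, 0.0182]
ee_rot: [0.71, -3.056, 0.0]
force: [-6.9, -4.1, 6.0]
width: 0.0502
```

The tool has stalled and the force is building (about 8 N against the push), so the carton is against the lip. Now I'll back off straight, lift clear and check.

```bash
python3 -m handwheel '[[[0.5,0,0],[0,0,0],5],[[1.5,0,0],[0,0,0],5],[[2.5,0,0],[0,0,0],5],[[2.5,0,0],[0,0,0],5],[[1,0,-4],[0,0,0],5],[[0,0,-5],[0,0,0],5],[[0,0,-5],[0,0,0],5],[[0,0,-5],[0,0,0],5]]'; python3 -m handwheel '[[[0,4,0],[0,0,0],5],[[0,4.5,0],[0,0,0],5],[[0,4.5,0],[0,0,0],5],[[0,4.5,0],[0,0,0],5],[[0,4.5,0],[0,0,0],5],[[0,4.5,0],[0,0,0],5],[[0,0,0],[0,0,0],5],[[0,0,0],[0,0,0],5]]';  python3 m.py k
python3 - <<'E'
from h import *
ims={n:get_image(n) for n in ("top","side")}
for n in ims: print(n,fitpad(n,*ims[n])[1])
for q in ("try_square","clear_box","cup_hook","mallet"):
  for c in ("top","side"): print(q,c,[np.round(x["at"],3) for x in spot_point(c,q)][:1])
E
```

```text
t: 15.55
tool_pos: [0.434, -0.1253, 0.2098]
ee_rot: [-0.709, 3.06, 0.001]
force: [0.4, -1.1, -0.3]
width: 0.0498
t: 16.35
tool_pos: [0.3175, 0.1132, 0.2081]
ee_rot: [-0.716, 3.058, -0.0]
force: [0.1, -0.0, -0.4]
width: 0.0496
tcp in pad [-0.111   0.263   0.2081] 16.35
side 2183 0.04071198088253022 ((41.2977294921875, -1.9500198364257812), (133.72030639648438, 82.12454986572266), 0.43033111095428467) pct x [-0.0235  0.1053]  y [-0.0419  0.0376]
side carton_centre [(array([-0.28 , -0.03 ,  0.093]), 0.69), (array([-0.188, -0.108,  0.046]), 0.63), (array([ 0.047, -0.005,  0.025]), 0.58)]
side carton_top [(array([-0.285, -0.03 ,  0.183]), 0.86), (array([-0.187, -0.109,  0.091]), 0.79), (array([ 0.111, -0.002,  0.019]), 0.61)]
side pad_stop []
top 1471 0.041675982187923254 ((44.79917907714844, -1.1355209350585938), (81.31060028076172, 130.7952423095703), 89.64224243164062) pct x [-0.0199  0.1082]  y [-0.0404  0.0373]
top carton_centre [(array([ 0.046, -0.004,  0.024]), 0.89), (array([-0.285, -0.032,  0.089]), 0.83), (array([-0.19 , -0.107,  0.047]), 0.59)]
top carton_top [(array([0.111, 0.   , 0.022]), 0.94), (array([-0.189, -0.11 ,  0.093]), 0.72), (array([-0.289, -0.029,  0.176]), 0.58), (array([ 0.112, -0.002,  0.005]), 0.52)]
top pad_stop [(array([ 0.111, -0.002,  0.005]), 0.94)]
top ((534.1446533203125, -73.12033081054688), (234.77272033691406, 134.38572692871094), 25.8922061920166)
side ((526.3426513671875, -77.06271362304688), (228.04417419433594, 138.0345458984375), 26.317846298217773)
try_square top [array([0.448, 0.054, 0.001])]
try_square side [array([ 0.452,  0.059, -0.001])]
clear_box top [array([ 0.651, -0.174, -0.003])]
clear_box side [array([ 0.645, -0.178,  0.001])]
cup_hook top [array([ 0.519, -0.213,  0.001])]
cup_hook side [array([ 0.518, -0.216,  0.002])]
mallet top [array([ 0.525,  0.441, -0.003])]
mallet side [array([0.527, 0.443, 0.001])]
```

View pics/k.png

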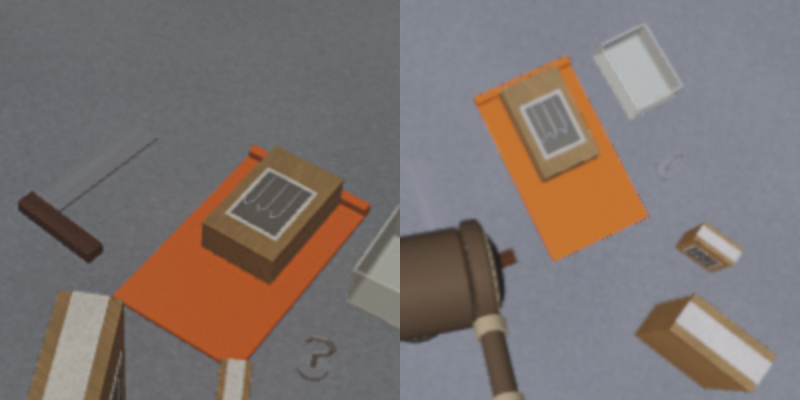

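The carton sits flat, window up and squared against the lip, and the gripper is clear of everything. I'm handing in.

```bash
python3 -c "
from rig import *
print(sign_off())"
```

```text
the job is handed in; nothing more can be done
None
```

The carton is toppled, pushed up to the lip and handed in at about 17–18 s of the 35 s. I pushed it high on its window side until it fell flat towards the lip, window up, about 49 mm short. Then I pushed its end along the pad with both fingers until it stopped against the lip, at about 8–10 N. It was never grasped or lifted.

**Last checks:**
- **Position:** the carton lies flat with its upper face at 41 mm. Its middle is within about 5 mm of the pad's centre line.
- **Top end:** the readings range from 105 to 111 mm along the pad, against 108 mm for the lip. Both cameras' depth edges gave 105 and 108 mm, and the networks gave 111 mm.
- **Lip position:** the network also put the lip at 111 mm, so my pad origin is probably 1–3 mm off. Contact with the lip rests on the force rise and the stalled tool.
- **Squareness:** the carton is less than 1° off square with the lip.
- **Bystanders:** the try square, clear box, cup hook and mallet all read within about 6 mm of where they started, about what the network's accuracy allows.
- **Gripper:** it was well clear of everything at hand-in.

One check failed: the side camera's network did not report the lip point in the final picture.

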